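# Feed a frame slat under the trimmer guard with the push stick

### The job

Pick up the wooden push stick and, with its nose behind the slat and never with the fingers, feed the picture-frame slat through the low opening under the trimmer's clear guard until its front end presses on the sprung brass plunger of the end stop: push it in a little, but gently, never so far that the plunger bottoms. Then draw the stick out, leaving the slat against the plunger, and set the stick back on its sole on the bench top, clear of the trimmer. Leave the bowl, paint box and brush jar where they are.

Things in the scene. Friction and masses are not known exactly. Their poses are not given: they have to be found in the camera images.
- trimmer: Grey bench trimmer for frame slats, fixed. Origin on the bench top under the middle of the guard's mouth; x = feed direction (infeed to guard), y left of the feed, z up. Bed top 15 mm above the bench, x -200 to 260 mm, 130 mm wide. Blade bridge over x 93 to 123 mm, 107 mm tall; a black lever from it reaches x 275 mm, 180 mm high.
- infeed (a point): Point on the bed at trimmer x = -130 mm, y = 0; its axes are the trimmer's. Fence on the left: inner face at y = +22.5 mm, 14 mm high above the bed, x -200 to 190 mm. Low rail on the right: inner face at y = -30 mm, 14 mm high, narrowing to y = -22.5 mm at the mouth.
- mouth (a point): Point on the bed in the middle of the guard's mouth (trimmer x = 0, y = 0, z = 15 mm). Opening 26 mm high above the bed, 45 mm wide; a clear shield over it rises to 81 mm above the bench. The clear guard covers trimmer x = 0 to 140 mm.
- shoe (a point): White sprung shoe on the right inside the guard; this point is on the bed at trimmer x = 79 mm, y = 0. Ramp from x = 28 mm, flat part 63 to 95 mm. It presses the slat against the fence with some 4 N: feeding then takes about 5 to 14 N in all (stick rubbing on the bed included), roughly steady until the plunger adds to it; the shoe's friction holds the slat where it is left.
- stop: End stop: fixed grey bracket with the trimmer's own origin and axes, its block at x = 215 to 235 mm. A screw in it carries a brass plunger, 18 mm across, axis 10 mm above the bed at y = 0. The screw's setting is not measured: the plunger's free face is anywhere from x = 148 to 178 mm. It yields 8 mm: starts at 2 N, 1.2 N per mm more, hard at the end (about 11.5 N).
- slat: Pale wooden picture-frame slat, 120 x 40 x 14 mm (its x, y, z), lying flat on the infeed bed between fence and rail, its front end short of the guard's mouth. Origin at the centre of its underside; its x axis points along the feed, roughly (up to 0.04 rad askew).  About 50 g.
- stick: Plywood push stick on its sole on the bench. Sole bar 24 mm wide, 18 mm high, from x = -50 mm to the flat nose at x = 130 mm. Upright handle fin 18 mm thick in y, x = -25 to 25 mm, rising to 77 mm above the sole: grip it across y, about 50 mm above the sole. Origin on the underside below the middle of the handle; x towards the nose, z up. About 140 g.
- bowl: White ceramic bowl, 120 mm across, 50 mm high; origin at the centre of its underside. To be left alone.
- paintbox: White open watercolour box with colour pans, 90 x 160 x 22 mm; origin at the centre of its underside. To be left alone.
- brushjar: Glass jar of brushes, 72 mm across, 90 mm high, brushes to 175 mm; origin at the centre of its underside. To be left alone.
Things that resemble listed ones, but are neither listed nor needed, are in the scene too. Of the things shaped like the stick, the plywood one is meant.

How it is judged (in metres and radians):
On the way, in this order (a step that is already met when the one before it is completed fails the run):
1. the push stick is lifted off the bench in the gripper (height (world z) of stick above 0.01 m and contact force between the fingers and stick above 1 N), for 0.1 s.
2. the stick pushes the slat, wholly inside the mouth, against the plunger with at least 2.5 N on the stop (x of slat in the frame of trimmer above 0.07 m and contact force between stick and slat above 1 N and contact force between slat and stop above 2.5 N), for 0.2 s.
At the end, for the whole second after the job is handed in: Slat at rest, flat and straight under the guard (within 6 mm of centre and 0.05 rad), tail 10 mm or more inside the mouth, front end still pressing on the plunger (over 0.8 N); stick released, at rest on its sole on the bench top, touching neither trimmer nor slat (contact force between slat and stop above 0.8 N and x of slat in the frame of trimmer above 0.07 m and y of slat in the frame of trimmer between -0.006 and 0.006 m and angle between the x axis of slat and the x axis of trimmer, either way round below 0.05 rad and angle between slat's own z axis and vertical below 0.06 rad and linear speed of each of slat, stick below 0.01 m/s and height (world z) of stick below 0.006 m and angle between stick's own z axis and vertical below 0.1 rad and contact force between stick and trimmer below 0.1 N and contact force between stick and slat below 0.1 N).
It fails at once if the plunger is bottomed or rammed (over 16 N between slat and stop) (contact force between slat and stop above 16 N).
It fails at once if the stick pushes the slat with over 25 N (contact force between stick and slat above 25 N).
It fails at once if the robot touches the slat (contact force between any of the fingers, the arm and slat above 0.3 N).
It fails at once if the bowl, paint box or brush jar is moved over 20 mm (distance of any of bowl, paintbox, brushjar from where it was at the start of the episode above 0.02 m).
It also fails if it takes over 72 s, if anything falls off the work surface, if the arm or the gripper's body presses on something with over 40 N, if the wrist force passes 120 N, or if a joint passes its speed limit or range.

### The arm

A 6-joint arm with a two-finger parallel gripper is mounted at the origin on the work surface. World frame = base frame: x ahead of the robot, y to its left, z up, the work surface at z = 0. Lengths are in mm, angles in rad, forces in N, time in s.
With the tool pointing down it reaches from about 300 to 775 mm from the base axis. Payload 14.6 kg.
Tool frame: the origin (TCP) lies at the very end of the fingers, on their centre line; the grasp point (between the pads) lies 19 mm behind it (pinch_z is the distance from the TCP to the grasp point, in mm); x points along the fingers, z is the direction in which the jaws open and shut, and the axes are right-handed (so a half turn about x gives the same grasp; the last joint's range is limited). The gripper opens to 94 mm and grips with 3 to 60 N. Pads are 16 mm wide; open, the fingers measure 119 mm over their backs; the gripper's body (75 mm by 177 mm) begins 78 mm behind the grasp point.
Start: joints at [-1.279, 0.3, 1.521, -0, 1.321, -0.067], TCP at [193.126, -514.968, 205.446] pointing down, gripper open.
Joint ranges: [-3.03, 3.03], [-0.79, 2.21], [0.23, 2.52], [-1.04, 4.18], [0, 3.07], [-2.55, 2.55]. Speed limits (rad/s): [2.22, 2.22, 2.57, 3.14, 3.14, 3.14].

### API

Orientations are given as [roll, pitch, yaw] about the fixed x, y, z axes, in that order (R = Rz(yaw) Ry(pitch) Rx(roll)).
In Python, from cell import read_state, camera, sign_off, pinch_z gives the robot as it stands. The module is installed in compiled form; this text tells all that it offers.
- The arm moves only by the tool arm_command, never from a script. Its argument "series" is a list of rows, each a list of 3 entries, a list of its own where there are three numbers: the finger opening in mm, from 0 to 94, then the shift along the tool's x, y, z in mm, then the turn about the tool's x in degrees. A call has 1 to 12 rows; each row is the pose to reach, as a shift and turn from the pose measured when the call began, along the tool's axes at that moment; what a row does not reach only later rows make up. A row lasts 1/8 s, in which the tool goes at most 62.5 mm and 10.7 degrees, less where a joint would pass 70% of its speed; a pose out of reach is approached as far as the arm can. A call with a gripper value outside its range is refused whole. The fingers move at their own pace and stop on an object; "newtons" is the grip in N (left out, the last holds). Time passes only in rows, so rows that repeat a pose let the fingers close. It gives the time, the measured TCP pose, the force and the opening at its end, in the units of the state.
- read_state(): the state, without advancing time (a new reading comes with each control period).
- camera(name): name is "side" or "top" or "wrist"; returns a dict with "pixels" (480x640x3 uint8, red, green, blue), "range_z" (480x640 float32, mm along the optical axis (not along the pixel's ray), 0 where there is no reading), "fov_y" (degrees; the focal length in pixels is half the picture's height over the tangent of half this angle, whatever the lens; pixels are square), "cx", "cy" (the principal point, pixels), "k1" (the pictures are not rectified: a ray, as slopes to the right and down, at radius r is drawn at 1 + k1 r^2 times it, then the intrinsics apply), "R" (3x3) and "t" (3): a world point X has camera coordinates R X + t. Camera axes: x right, y down, z forward; pixel columns grow to the right and rows downward; lengths in mm; the calibration is good to about 2 mm. A picture is of the moment at which its call begins.
- sign_off(): hands the job in, once; it reports no verdict.
The state is a dict: "clock": time; "joints": joint angles; "qd": joint speeds; "effort": joint torques, N m; "eef_pos": TCP position; "eef_rot": TCP orientation; "wrist_force": force on the tool from outside, world axes, zero at the start; "moment": the same for the moment, N m; "finger_gap": finger opening in mm.
Only numpy, scipy, OpenCV 4.12 (cv2) and the standard library are available. Lean on these libraries where they do the work, as an engineer would, in place of code of your own. Each camera call takes 0.05 s, during which the arm holds its last target.

## Working session

There is one attempt and no reset: what is moved stays moved. The work goes in short steps, Python scripts to look and compute and a tool call to move; the robot and the scene stay as the last step left them, time stands still between calls to the robot, and variables do not carry over. Pictures are saved under pics/ and viewed, and the job is handed in when it is done.

Besides the shell and the picture viewer there is one more tool, called after "Call:" as name([rows], argument=value, ...), one row to a line, values as JSON. arm_command: Moves the arm, as the interface text tells. Its arguments: {"type":"object","properties":{"series":{"type":"array"},"newtons":{"type":"number"}},"required":["series"]}

```bash
mkdir -p pics; cat > h.py <<'E'
import numpy as np, cv2
from cell import read_state, camera, sign_off, pinch_z
def K(c):
    f=240/np.tan(np.radians(c["fov_y"])/2)
    return np.array([[f,0,c["cx"]],[0,f,c["cy"]],[0,0,1.]])
def rays(c,uv):
    uv=np.asarray(uv,float).reshape(-1,1,2)
    p=cv2.undistortPoints(uv,K(c),np.array([c["k1"],0,0,0.])).reshape(-1,2)
    d=np.c_[p,np.ones(len(p))]
    R=np.array(c["R"]);t=np.array(c["t"]).ravel()
    return -R.T@t, d@R   # origin, world dirs (camera z =1)
def onplane(c,uv,z):
    o,d=rays(c,uv); s=(z-o[2])/d[:,2]; return o+d*s[:,None]
def bydepth(c,uv):
    o,d=rays(c,uv); uv=np.asarray(uv).reshape(-1,2).astype(int)
    s=c["range_z"][uv[:,1],uv[:,0]]; return o+d*s[:,None]
def proj(c,X):
    R=np.array(c["R"],float);t=np.array(c["t"],float).ravel()
    return cv2.projectPoints(np.asarray(X,float).reshape(-1,1,3),cv2.Rodrigues(R)[0],t,K(c),np.array([c["k1"],0,0,0.]))[0].reshape(-1,2)
def save(n,im): cv2.imwrite("pics/"+n+".png",cv2.cvtColor(im,cv2.COLOR_RGB2BGR))
E
python3 - <<'E'
from h import *
import pickle
print(read_state(),pinch_z)
for n in ["top","side","wrist"]:
    c=camera(n); save(n+"0",c["pixels"]); pickle.dump(c,open(n+"0.pkl","wb"))
    o,_=rays(c,[[320,240]]); print(n,o,c["fov_y"],c["k1"])
E
```

```text
{'clock': 0.0, 'joints': array([-1.27864557e+00,  3.00471723e-01,  1.52158055e+00, -1.92749434e-05,
        1.32069978e+00, -6.66078621e-02]), 'qd': array([ 0.00055069, -0.00042573,  0.00085379,  0.00015514, -0.00063213,
        0.00116882]), 'effort': array([ 7.62065229e-04, -5.31806159e+01, -3.52738130e+01,  7.08697387e-02,
        2.44099548e-02, -1.08767833e-04]), 'eef_pos': array([ 193.0241627 , -514.73505817,  204.88621398]), 'eef_rot': array([3.09108627, 1.56963677, 1.87905334]), 'wrist_force': array([ 0.18146045,  0.15286304, -0.82671197]), 'moment': array([-0.01210726, -0.00597571,  0.07697487]), 'finger_gap': 93.78771202053306} 18.8
top [ 272.46003963 -129.47783609 1445.8677258 ] 47.51522274495656 -0.16960386602420932
side [-52.62025235 806.93924475 772.8619949 ] 51.622253541087176 0.04506398908067971
wrist [ 270.74118078 -486.30569211  384.22421099] 70.21397868912419 -0.0009574416411960234
```

View pics/top0.png

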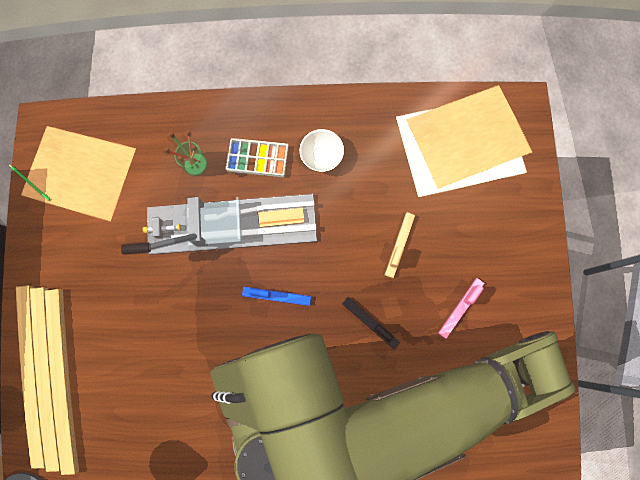

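View pics/side0.png

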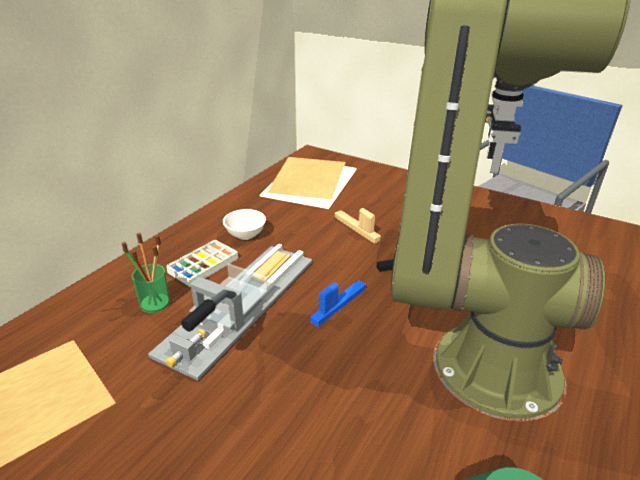

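View pics/wrist0.png

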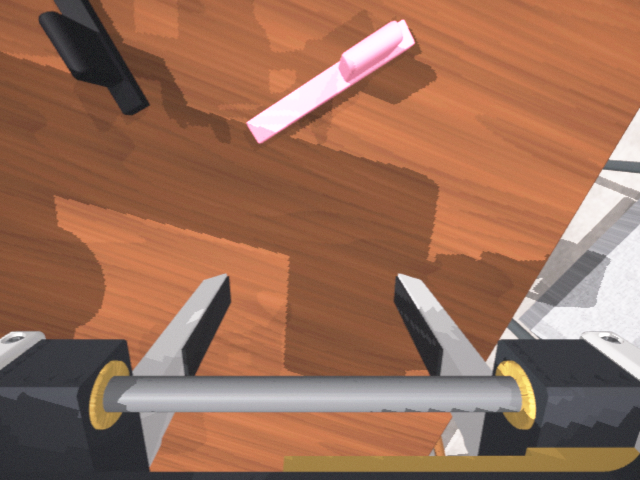

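The four stick-shaped objects in the top view are pale wood at (400,245), blue at (277,296), black at (370,322) and pink at (462,308). Only (400,245) has plywood colour. I'll confirm it in an enlarged crop and crop the trimmer too.

```bash
python3 - <<'E'
from h import *
import pickle
c=pickle.load(open("top0.pkl","rb"));s=pickle.load(open("side0.pkl","rb"))
im=c["pixels"]
a=cv2.resize(im[200:290,370:440],None,fx=6,fy=6,interpolation=cv2.INTER_CUBIC)
save("cstick",a)
save("ctrim",cv2.resize(im[185:265,115:325],None,fx=3.8,fy=3.8,interpolation=cv2.INTER_CUBIC))
save("cside",cv2.resize(s["pixels"][190:390,140:390],None,fx=3,fy=3,interpolation=cv2.INTER_CUBIC))
hsv=cv2.cvtColor(im,cv2.COLOR_RGB2HSV)
for p in [(400,245),(408,220),(390,270),(280,216),(300,216)]: print(p,hsv[p[1],p[0]],bydepth(c,[p]))
E
```

```text
(400, 245) [ 23  85 254] [[ 494.26513765 -326.83390693   21.05721918]]
(408, 220) [ 24  82 254] [[ 561.02957517 -351.97056302   21.74790468]]
(390, 270) [ 24  89 254] [[ 428.1361854  -296.37074812   25.56427308]]
(280, 216) [ 25  90 254] [[582.02028883 -10.49843362  25.59808025]]
(300, 216) [ 24  97 254] [[579.57348133 -64.06544969  28.73236308]]
```

View pics/cstick.png

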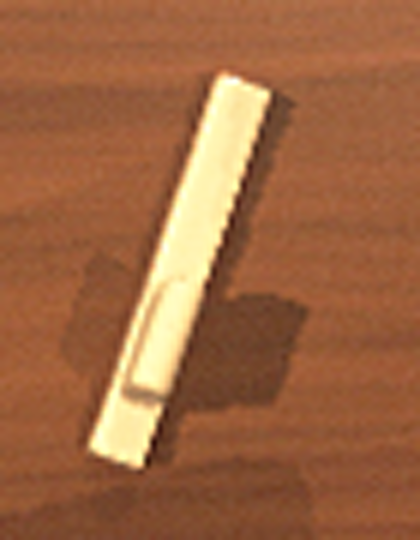

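View pics/ctrim.png

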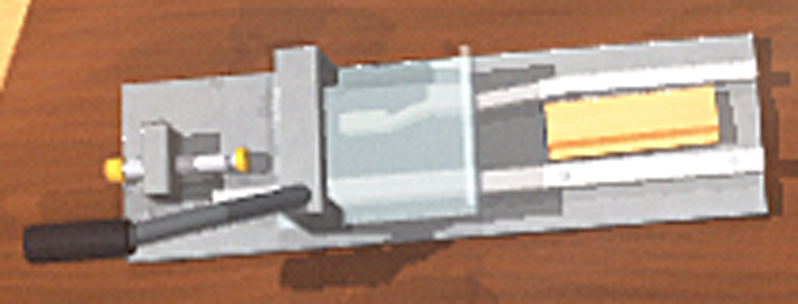

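View pics/cside.png

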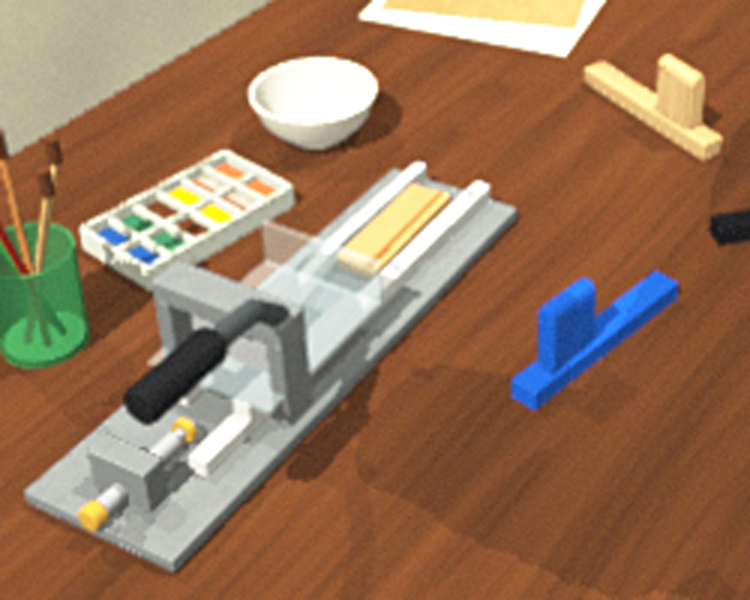

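The crop shows the plain plywood stick with its nose at the top, about (410,213), and its tail at about (391,275), with the handle near the tail. That makes it the right one. In the trimmer crop the fence is the long bar on the robot side, and the plunger face is near full-frame (180,227).

```bash
python3 - <<'E'
from h import *
import pickle
c=pickle.load(open("top0.pkl","rb"))
im=c["pixels"]; hsv=cv2.cvtColor(im,cv2.COLOR_RGB2HSV)
def blob(m,p):
    n,l=cv2.connectedComponents(m.astype(np.uint8)); return (l==l[p[1],p[0]])
ply=(hsv[...,0]>17)&(hsv[...,0]<32)&(hsv[...,1]>40)&(hsv[...,1]<140)&(hsv[...,2]>190)
for p,z,nm in [((400,245),18,"stick"),((280,216),29,"slat")]:
    m=blob(ply,p); cn=max(cv2.findContours(m.astype(np.uint8),0,1)[0],key=len).reshape(-1,2)
    W=onplane(c,cn,z)[:,:2].astype(np.float32); r=cv2.minAreaRect(W); print(nm,m.sum(),r, cv2.boxPoints(r).round(1).tolist())
# bed: grey low sat
g=(hsv[...,1]<70)&(hsv[...,2]>90); m=blob(g,(230,245)); cv2.imwrite("pics/bedmask.png",m.astype(np.uint8)[180:270,110:330]*255)
cn=max(cv2.findContours(m.astype(np.uint8),0,1)[0],key=len).reshape(-1,2)
W=onplane(c,cn,15)[:,:2].astype(np.float32); r=cv2.minAreaRect(W); print("bed",r,cv2.boxPoints(r).round(1).tolist())
# hand corners
print(onplane(c,[[313.2,194.2],[316.6,241],[147.1,207.1],[149.2,253.4]],15).round(1))
# depth top of trimmer handle
E
```

```text
stick 530 ((496.19512939453125, -326.45257568359375), (24.03989028930664, 178.34356689453125), 68.2310791015625) [[408.8999938964844, -304.5], [574.5999755859375, -370.70001220703125], [583.5, -348.3999938964844], [417.79998779296875, -282.20001220703125]]
slat 461 ((584.561767578125, -12.211429595947266), (28.284198760986328, 119.11166381835938), 4.2377495765686035) [[566.0999755859375, 46.099998474121094], [574.9000244140625, -72.5999984741211], [603.0999755859375, -70.5999984741211], [594.2999877929688, 48.20000076293945]]
bed ((576.553466796875, 127.43781280517578), (148.22340393066406, 460.4643859863281), 2.6847643852233887) [[491.70001220703125, 353.8999938964844], [513.2999877929688, -106.0], [661.4000244140625, -99.0999984741211], [639.7999877929688, 360.8999938964844]]
[[ 641.7 -100.5   15. ]
 [ 513.1 -106.1   15. ]
 [ 622.2  358.1   15. ]
 [ 493.2  348.5   15. ]]
```

View pics/bedmask.png

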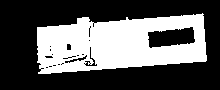

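```bash
python3 - <<'E'
from h import *
import pickle
c=pickle.load(open("top0.pkl","rb"))
im=c["pixels"]; g=cv2.cvtColor(im,cv2.COLOR_RGB2LAB).astype(float); 
sig=g[...,2]  # b channel: wood yellowish-> bed neutral
def edge_col(u,v0,v1):  # subpixel edge in column: largest gradient
    s=cv2.GaussianBlur(sig,(3,3),0)[v0:v1,u]; d=np.abs(np.diff(s)); k=d.argmax(); w=d[max(k-1,0):k+2]; return v0+0.5+ (w*np.arange(max(k-1,0),max(k-1,0)+len(w))).sum()/w.sum()
def line(P):
    P=np.array(P); v=cv2.fitLine(P.astype(np.float32),cv2.DIST_HUBER,0,.01,.01).ravel(); 
    d=v[:2]*np.sign(v[1]) ; n=np.array([d[1],-d[0]]); r=(P-v[2:])@n; return v[2:],d,np.abs(r).mean()
top=[(u,edge_col(u,int(207-(u-147)*.075)-6,int(207-(u-147)*.075)+7)) for u in list(range(245,311))+list(range(150,180))]
bot=[(u,edge_col(u,int(253.5-(u-149)*.075)-6,int(253.5-(u-149)*.075)+7)) for u in range(205,314)]
T=onplane(c,top,15)[:,:2]; B=onplane(c,bot,15)[:,:2]; B0=onplane(c,bot,0)[:,:2]
for n,P in (("far z15",T),("near z15",B),("near z0",B0)):
    p,d,r=line(P); print(n,p,np.degrees(np.arctan2(d[1],d[0])),"x at y=100:",p[0]+d[0]/d[1]*(100-p[1]),r)
# brass / plunger
hsv=cv2.cvtColor(im,cv2.COLOR_RGB2HSV)
m=(hsv[...,0]>12)&(hsv[...,0]<32)&(hsv[...,1]>120)&(hsv[...,2]>120)
m[:, :130]=0;m[:,200:]=0;m[:215]=0;m[:,:]=m; m[245:]=0
n,l,st,ce=cv2.connectedComponentsWithStats(m.astype(np.uint8))
for i in range(1,n):
    if st[i,4]>5: print(st[i],ce[i],onplane(c,[ce[i],[st[i,0]+st[i,2],ce[i][1]]],25).round(1).tolist())
E
```

```text
far z15 [636.4496    72.955986] 92.685196 x at y=100: 635.1812 0.24463836528736574
near z15 [505.04868  53.69434] 92.614975 x at y=100: 502.9338 0.2860042880836608
near z0 [507.48694  55.61456] 92.61499 x at y=100: 505.45978 0.28900171588649076
[177 224   3   6  18] [178.  226.5] [[562.7, 266.5, 25.0], [562.5, 260.9, 25.0]]
[142 226   6   7  32] [144.46875 229.25   ] [[558.3, 360.2, 25.0], [558.0, 350.2, 25.0]]
```

```bash
python3 - <<'E'
from h import *
from scipy.spatial.transform import Rotation as Ro
s=read_state(); R=Ro.from_euler('xyz',s["eef_rot"]).as_matrix(); print(R.round(3))
print("jaw yaw",np.degrees(np.arctan2(R[1,2],R[0,2])),"j",np.degrees(s["joints"]).round(1))
print("y ax yaw",np.degrees(np.arctan2(R[1,1],R[0,1])))
import pickle; c=pickle.load(open("top0.pkl","rb"))
print(onplane(c,[[396.7,256.7]],77), s["eef_pos"])
w=np.array([459.8,-311.9,31.]); print("delta to stick grip, tool axes", R.T@(w-s["eef_pos"]))
E
```

```text
[[-0.     0.936  0.351]
 [ 0.001  0.351 -0.936]
 [-1.     0.    -0.001]]
jaw yaw -69.44153726855716 j [-73.3  17.2  87.2  -0.   75.7  -3.8]
y ax yaw 20.5584610574777
[[ 455.80775771 -309.06381751   77.        ]] [ 193.06905731 -514.79567024  205.02493744]
delta to stick grip, tool axes [174.11916126 320.98758463 -96.15724536]
```

Call:
arm_command([
  [94, [5, 40, -12], 5],
  [94, [15, 90, -27], 12],
  [94, [25, 140, -42], 20],
  [94, [35, 190, -57], 27],
  [94, [45, 240, -72], 34],
  [94, [55, 285, -86], 40],
  [94, [60, 321, -96], 42.4],
  [94, [60, 321, -96], 42.4],
], newtons=40)

```text
clock: 1.15
eef_pos: [461.0, -310.5, 144.4]
eef_rot: [-2.153, 1.569, 2.181]
wrist_force: [-0.4, -0.6, -0.5]
finger_gap: 93.9
```

```bash
python3 - <<'E'
from h import *
import pickle
c=camera("wrist"); save("w1",c["pixels"]); pickle.dump(c,open("w1.pkl","wb")); print(read_state())
E
```

```text
{'clock': 1.2, 'joints': array([-6.61313448e-01,  3.69566623e-01,  1.57490405e+00,  4.47716435e-04,
        1.19867356e+00,  1.28838637e+00]), 'qd': array([-3.61246247e-02, -1.41916793e-02,  7.08222380e-03, -3.65887125e-03,
       -3.73792379e-05, -1.74076453e-02]), 'effort': array([  2.23185986, -54.66547608, -33.78647089,   0.14624733,
        -0.09631532,   0.41937752]), 'eef_pos': array([ 460.14714706, -311.57195906,  144.69265466]), 'eef_rot': array([-2.11564726,  1.5691897 ,  2.21767512]), 'wrist_force': array([ 0.33118617, -0.53621527,  0.20316178]), 'moment': array([ 0.09487639,  0.02409367, -0.00291641]), 'finger_gap': 93.9835932037412}
```

View pics/w1.png

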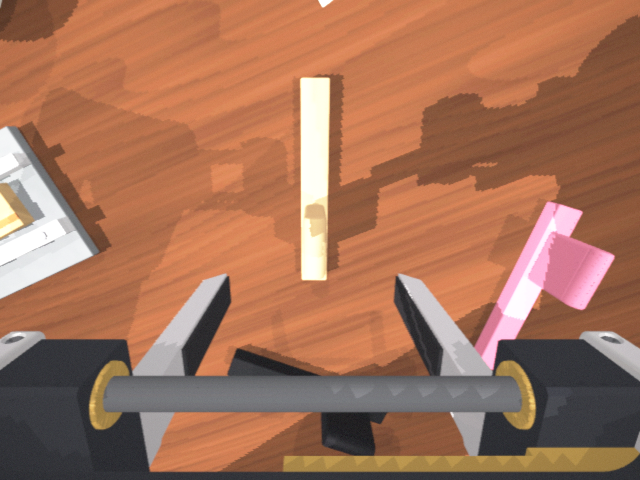

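```bash
python3 - <<'E'
from h import *
import pickle
from scipy.spatial.transform import Rotation as Ro
c=pickle.load(open("w1.pkl","rb")); s=read_state()
save("w1c",cv2.resize(c["pixels"][60:300,230:400],None,fx=2.4,fy=2.4))
P=onplane(c,[[301,78],[329,78],[302,280],[326.5,280]],18); print(P.round(1))
nose=P[:2].mean(0);tail=P[2:].mean(0); d=nose-tail; print(np.linalg.norm(d),np.degrees(np.arctan2(d[1],d[0])))
d/=np.linalg.norm(d); R=Ro.from_euler('xyz',s["eef_rot"]).as_matrix()
for o in (nose-130*d, tail+50*d): o[2]=31; print(o, "tool delta",R.T@(o-s["eef_pos"]))
print("jaw",np.degrees(np.arctan2(R[1,2],R[0,2])))
print(proj(c,[np.r_[(nose-130*d)[:2]+ k*d[:2],z] for k in(-25,25) for z in (18,77)]))
E
```

```text
[[ 584.6 -350.5   18. ]
 [ 576.1 -371.8   18. ]
 [ 418.3 -283.8   18. ]
 [ 409.6 -305.9   18. ]]
179.12830297629912 -21.734599389378953
[ 459.56858921 -313.02737494   31.        ] tool delta [113.69120225   0.15730739   1.66086506]
[ 460.37831652 -313.35017112   31.        ] tool delta [113.69000435   1.02900356   1.66110317]
jaw -111.71894900188094
[[314.33684255 256.50999201]
 [314.76442889 281.84171652]
 [314.53004562 204.49975039]
 [315.0250123  219.64161808]]
```

View pics/w1c.png

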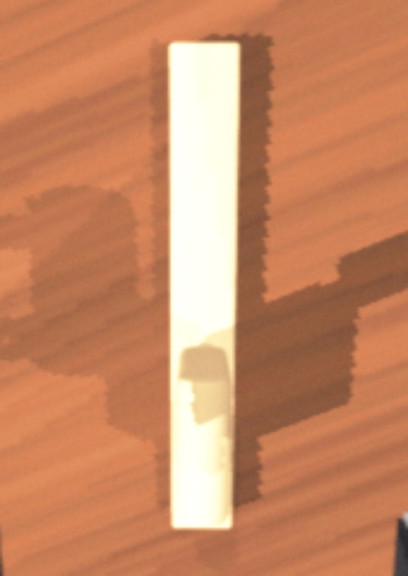

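The stick fills (301–329, 78–280) in the wrist view, centred between the fingers. Its length works out at 179 mm and its yaw agrees with the top view, so I'll descend and grip.

Call:
arm_command([
  [94, [25, 0, 1], 0],
  [94, [60, 0.5, 1.7], 0],
  [94, [90, 0.5, 1.7], 0],
  [94, [108, 0.5, 1.7], 0],
  [94, [113.5, 0.5, 1.7], 0],
  [94, [113.5, 0.5, 1.7], 0],
  [0, [113.5, 0.5, 1.7], 0],
  [0, [113.5, 0.5, 1.7], 0],
  [0, [113.5, 0.5, 1.7], 0],
  [0, [113.5, 0.5, 1.7], 0],
  [0, [113.5, 0.5, 1.7], 0],
  [0, [113.5, 0.5, 1.7], 0],
], newtons=50)

```text
clock: 2.7
eef_pos: [459.8, -313.2, 31.2]
eef_rot: [-2.071, 1.569, 2.262]
wrist_force: [-0.0, 0.3, 0.1]
finger_gap: 37.5
```

```bash
python3 - <<'E'
from h import *
s=read_state(); print(s["clock"],s["eef_pos"],s["eef_rot"],s["finger_gap"],s["wrist_force"])
E
```

```text
2.7 [ 459.84128788 -313.15604726   31.16812123] [-2.07117089  1.56908257  2.2622368 ] 37.46601942687804 [-0.04667368  0.26844268  0.08367333]
```

Fingers are still closing.

Call:
arm_command([
  [0, [0, 0, 0], 0],
  [0, [0, 0, 0], 0],
  [0, [0, 0, 0], 0],
  [0, [0, 0, 0], 0],
], newtons=50)

```text
clock: 3.2
eef_pos: [459.8, -313.1, 31.1]
eef_rot: [-2.08, 1.569, 2.254]
wrist_force: [1.2, 0.3, -0.5]
finger_gap: 17.3
```

Call:
arm_command([
  [0, [-10, 0, 0], 0],
  [0, [-35, 0, 0], 0],
  [0, [-60, 0, 0], 0],
  [0, [-75, 0, 0], 0],
  [0, [-80, 0, 0], 0],
  [0, [-80, 0, 0], 0],
], newtons=50)

```text
clock: 3.95
eef_pos: [459.8, -313.1, 110.8]
eef_rot: [-2.022, 1.569, 2.311]
wrist_force: [-0.6, -0.1, -1.6]
finger_gap: 17.7
```

```bash
cat >> h.py <<'E'
from scipy.spatial.transform import Rotation as Ro
O=np.array([570.4,97.,0]); FD=np.radians(92.65)
D=np.array([np.cos(FD),np.sin(FD),0]); N=np.array([-D[1],D[0],0])
def tpose(s=None):
    s=s or read_state(); R=Ro.from_euler('xyz',s["eef_rot"]).as_matrix()
    p=s["eef_pos"]-O; f=s["wrist_force"]
    return dict(clk=round(s["clock"],2),tr=np.round([p@D,p@N,p[2]],2),jaw=round(np.degrees(np.arctan2(R[1,2],R[0,2])),2),F=np.round([f@D,f@N,f[2]],2),gap=round(s["finger_gap"],2),tilt=round(np.degrees(np.arccos(-R[2,0])),2))
def goal(tx,ty,z,s=None):
    s=s or read_state(); R=Ro.from_euler('xyz',s["eef_rot"]).as_matrix()
    w=O+D*tx+N*ty; w[2]=z; jaw=np.degrees(np.arctan2(R[1,2],R[0,2]))
    return (R.T@(w-s["eef_pos"])).round(2), round(jaw-2.65,2)
E
python3 -c "
from h import *
print(tpose(),goal(-325,0,100),read_state()['joints'])"
```

```text
{'clk': 3.95, 'tr': array([-404.58,  129.46,  110.81]), 'jaw': np.float64(-111.71), 'F': array([-0.12,  0.59, -1.61]), 'gap': 17.69, 'tilt': np.float64(0.12)} (array([  10.76,   85.12, -125.89]), np.float64(-114.36)) [-6.63912527e-01  4.09612329e-01  1.60441185e+00  3.99633680e-04
  1.12971699e+00  1.28569544e+00]
```

Call:
arm_command([
  [0, [0, 7, -11], -7],
  [0, [0, 15, -22], -17],
  [0, [0, 23, -34], -27],
  [0, [0, 31, -46], -37],
  [0, [0, 39, -58], -47],
  [0, [0, 47, -70], -57],
  [0, [0, 55, -81], -67],
  [0, [3, 63, -93], -77],
  [0, [5, 70, -104], -87],
  [0, [8, 77, -114], -97],
  [0, [10, 82, -121], -106],
  [0, [10.8, 85.1, -125.9], -114.4],
])

```text
clock: 5.45
eef_pos: [585.2, -227.2, 98.5]
eef_rot: [2.451, 1.567, 2.503]
wrist_force: [0.6, 0.4, -2.5]
finger_gap: 17.8
```

```bash
python3 -c "
from h import *
import pickle
for n in ('top','side','wrist'):
    c=camera(n); save(n+'2',c['pixels']); pickle.dump(c,open(n+'2.pkl','wb'))
c=pickle.load(open('top2.pkl','rb')); save('top2c',cv2.resize(c['pixels'][170:300,120:420],None,fx=2.6,fy=2.6,interpolation=cv2.INTER_CUBIC))
print(tpose(),goal(-325,0,47.6))"
```

```text
{'clk': 5.6, 'tr': array([-3.2471e+02,  3.0000e-01,  9.8910e+01]), 'jaw': np.float64(2.56), 'F': array([-0.54, -0.37, -0.67]), 'gap': 17.48, 'tilt': np.float64(0.21)} (array([51.31, -0.41,  0.44]), np.float64(-0.09))
```

View pics/wrist2.png

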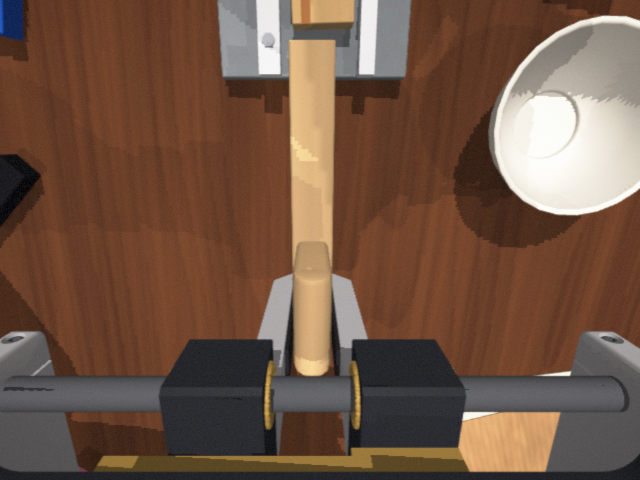

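View pics/top2c.png

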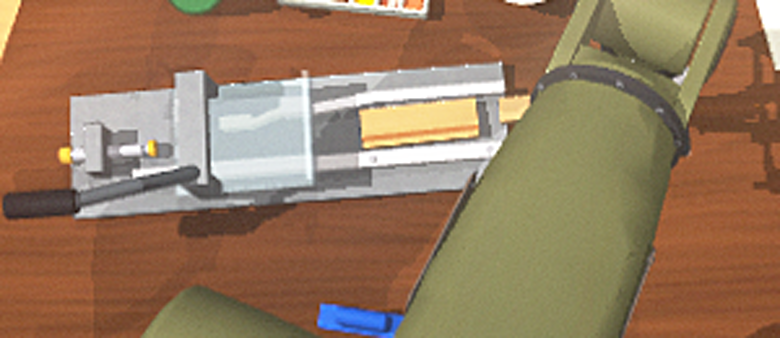

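View pics/side2.png

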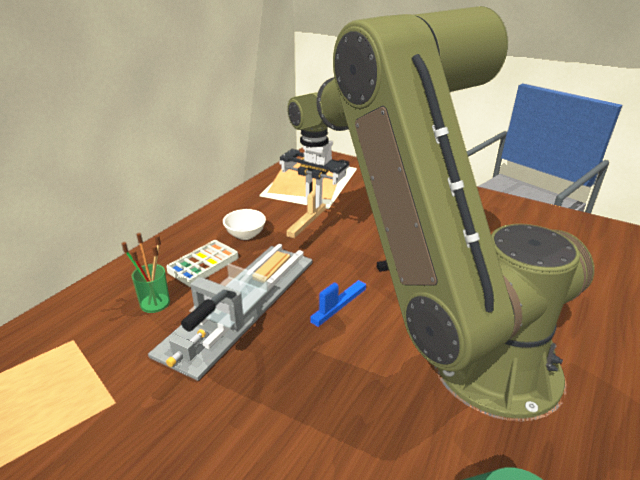

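```bash
python3 - <<'E'
from h import *
import pickle
c=pickle.load(open('wrist2.pkl','rb'))
def t(P): P=P-O; return np.c_[P@D,P@N,P[:,2]].round(1)
print("bed end",t(onplane(c,[[222,77],[408,77]],15)))
print("fence/rail tops end",t(onplane(c,[[258,74],[280,74],[358,74],[375,74]],29)))
print("slat tail top",t(onplane(c,[[293,24],[353,24]],29)))
print("nose",t(onplane(c,[[290,41],[335,41],],85.8)))
E
```

```text
bed end [[-201.1   64.6   15. ]
 [-200.6  -66.6   15. ]]
fence/rail tops end [[-201.4   37.    29. ]
 [-201.3   22.3   29. ]
 [-201.1  -29.7   29. ]
 [-201.1  -41.    29. ]]
slat tail top [[-171.9   13.3   29. ]
 [-171.8  -25.2   29. ]]
nose [[-195.5   11.9   85.8]
 [-195.5  -10.7   85.8]]
```

The wrist view shows the stick aligned with the bed. Its nose is at (290–335, 41), the slat tail at (293–353, 24) and the bed end at row 77. Measured against the listed sizes this agrees to about 1 mm. The slat sits 6 mm right of centre, so I'll push at y of about -3 at first.

```bash
python3 -c "
from h import *
print(goal(-322,-3,47.2))"
```

```text
(array([51.71,  2.6 ,  3.44]), np.float64(-0.09))
```

Call:
arm_command([
  [0, [10, 1, 1], 0],
  [0, [25, 2, 2], 0],
  [0, [38, 2.6, 3.4], 0],
  [0, [46, 2.6, 3.4], 0],
  [0, [50, 2.6, 3.4], 0],
  [0, [51.7, 2.6, 3.4], 0],
  [0, [51.7, 2.6, 3.4], 0],
], newtons=60)

```text
clock: 6.48
eef_pos: [588.4, -224.6, 47.5]
eef_rot: [2.399, 1.568, 2.444]
wrist_force: [-0.8, -0.5, -2.2]
finger_gap: 17.5
```

```bash
python3 -c "
from h import *
c=camera('wrist'); save('w3',c['pixels'])
print(tpose(),goal(-301,-3,47.2))"
```

```text
{'clk': 6.53, 'tr': array([-322.12,   -3.1 ,   47.57]), 'jaw': np.float64(2.56), 'F': array([ 0.24, -0.05, -1.63]), 'gap': 17.61, 'tilt': np.float64(0.18)} (array([ 0.42, 21.12, -0.13]), np.float64(-0.09))
```

View pics/w3.png

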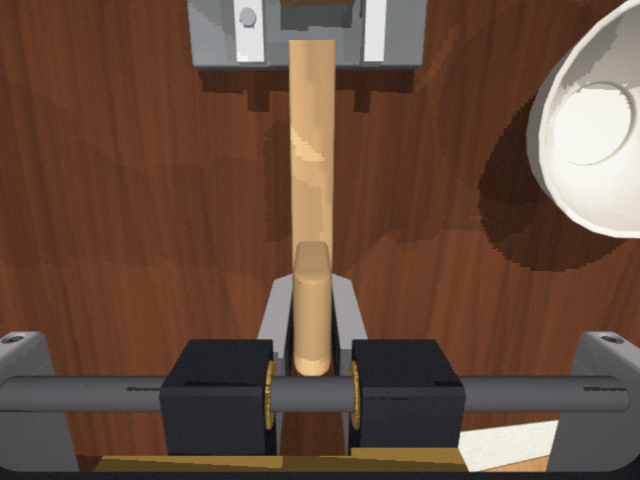

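The nose (row 41) is over the bed end (row 66) between fence and rail, so I'll advance.

Call:
arm_command([
  [0, [0.3, 5, 0], 0],
  [0, [0.3, 11, 0], 0],
  [0, [0.3, 16, 0], 0],
  [0, [0.3, 20, 0], 0],
  [0, [0.3, 24, 0], 0],
  [0, [0.3, 28, 0], 0],
  [0, [0.3, 32, 0], 0],
  [0, [0.3, 37, 0], 0],
  [0, [0.3, 42, -0.3], 0],
  [0, [0.3, 47, -0.6], 0],
  [0, [0.3, 52, -1], 0],
  [0, [0.3, 57, -1.3], 0],
])

```text
clock: 8.02
eef_pos: [584.5, -167.4, 47.4]
eef_rot: [2.398, 1.568, 2.443]
wrist_force: [0.3, -0.1, -2.0]
finger_gap: 17.9
```

```bash
python3 -c "
from h import *
c=camera('top'); save('t4',cv2.resize(c['pixels'][170:300,120:420],None,fx=2.6,fy=2.6,interpolation=cv2.INTER_CUBIC))
print(tpose(),goal(-200,0,47.2))"
```

```text
{'clk': 8.07, 'tr': array([-264.24,   -1.83,   47.35]), 'jaw': np.float64(2.58), 'F': array([ 0.34,  0.59, -1.12]), 'gap': 17.37, 'tilt': np.float64(0.19)} (array([ 0.31, 64.24, -1.91]), np.float64(-0.07))
```

View pics/t4.png

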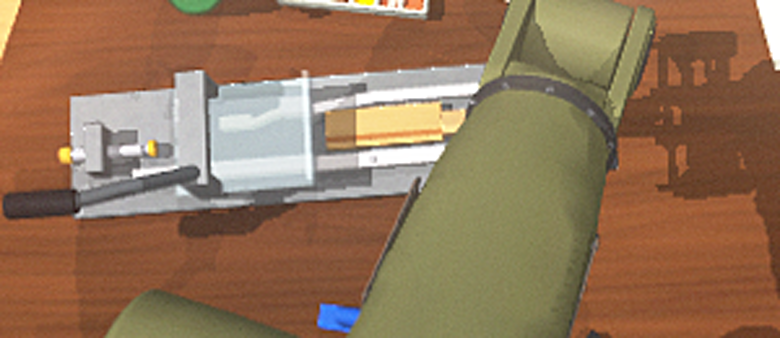

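The slat (327–465, 105–145 in the crop) follows the stick straight and its front is just short of the mouth.

Call:
arm_command([
  [0, [0.3, 4, -0.2], 0],
  [0, [0.3, 8, -0.4], 0],
  [0, [0.3, 12, -0.6], 0],
  [0, [0.3, 16, -0.8], 0],
  [0, [0.3, 20, -1.0], 0],
  [0, [0.3, 24, -1.2], 0],
  [0, [0.3, 28, -1.4], 0],
  [0, [0.3, 31, -1.6], 0],
  [0, [0.3, 34, -1.8], 0],
  [0, [0.3, 37, -1.9], 0],
  [0, [0.3, 40, -1.9], 0],
])

```text
clock: 9.45
eef_pos: [580.7, -126.8, 47.1]
eef_rot: [2.381, 1.567, 2.426]
wrist_force: [0.3, -0.2, -2.0]
finger_gap: 17.6
```

```bash
python3 -c "
from h import *
print(tpose())
c=camera('top'); save('t5',cv2.resize(c['pixels'][170:300,120:420],None,fx=2.6,fy=2.6,interpolation=cv2.INTER_CUBIC))
"
```

```text
{'clk': 9.45, 'tr': array([-2.2402e+02,  3.0000e-02,  4.7120e+01]), 'jaw': np.float64(2.58), 'F': array([-0.19, -0.28, -1.98]), 'gap': 17.64, 'tilt': np.float64(0.2)}
```

View pics/t5.png

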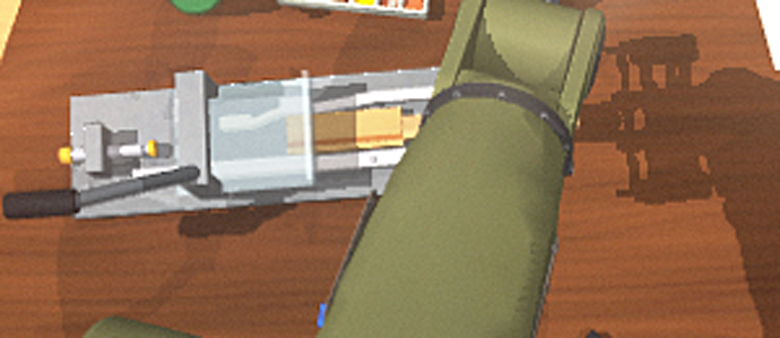

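The slat's front (crop x 288) is inside the mouth, straight, and the force is low. Next is the shoe ramp.

Call:
arm_command([
  [0, [0, 3, 0], 0],
  [0, [0, 6, 0], 0],
  [0, [0, 9, 0], 0],
  [0, [0, 12, 0], 0],
  [0, [0, 15, 0], 0],
  [0, [0, 18, 0], 0],
  [0, [0, 21, 0], 0],
  [0, [0, 24, 0], 0],
  [0, [0, 27, 0], 0],
  [0, [0, 30, 0], 0],
  [0, [0, 33, 0], 0],
  [0, [0, 36, 0], 0],
])

```text
clock: 11.0
eef_pos: [579.2, -91.3, 47.5]
eef_rot: [2.71, 1.569, 2.755]
wrist_force: [-1.1, -11.8, 1.8]
finger_gap: 17.4
```

```bash
python3 -c "
from h import *
print(tpose())
"
```

```text
{'clk': 11.0, 'tr': array([-1.8846e+02, -1.1000e-01,  4.7500e+01]), 'jaw': np.float64(2.59), 'F': array([-11.77,   1.61,   1.79]), 'gap': 17.42, 'tilt': np.float64(0.13)}
```

Call:
arm_command([
  [0, [0, 3, 0], 0],
  [0, [0, 6, 0], 0],
  [0, [0, 9, 0], 0],
  [0, [0, 12, 0], 0],
  [0, [0, 15, 0], 0],
  [0, [0, 18, 0], 0],
  [0, [0, 21, 0], 0],
  [0, [0, 24, 0], 0],
  [0, [0, 27, 0], 0],
  [0, [0, 30, 0], 0],
])

```text
clock: 12.25
eef_pos: [577.7, -61.6, 47.6]
eef_rot: [3.084, 1.568, 3.13]
wrist_force: [-0.9, -6.0, -0.9]
finger_gap: 17.8
```

```bash
python3 -c "
from h import *
print(tpose())
c=camera('wrist'); save('w6',c['pixels'])
c=camera('top'); save('t6',cv2.resize(c['pixels'][170:300,120:420],None,fx=2.6,fy=2.6,interpolation=cv2.INTER_CUBIC))
print(tpose())
"
```

```text
{'clk': 12.25, 'tr': array([-1.5878e+02,  5.0000e-02,  4.7550e+01]), 'jaw': np.float64(2.6), 'F': array([-5.98,  1.13, -0.95]), 'gap': 17.77, 'tilt': np.float64(0.14)}
{'clk': 12.35, 'tr': array([-1.5851e+02,  9.0000e-02,  4.7510e+01]), 'jaw': np.float64(2.62), 'F': array([-5.52,  2.48, -1.18]), 'gap': 17.76, 'tilt': np.float64(0.15)}
```

View pics/w6.png

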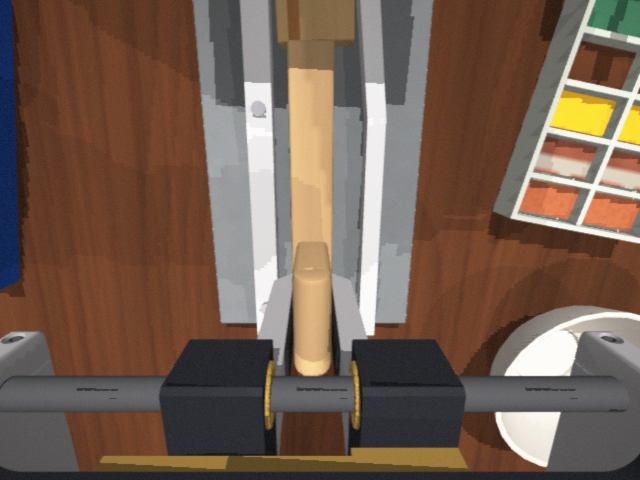

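View pics/t6.png

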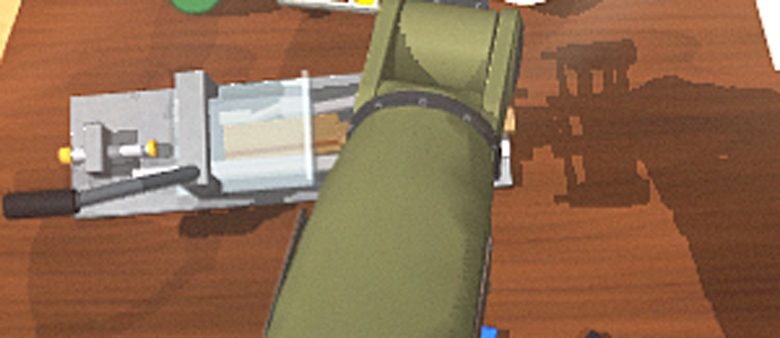

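The nose meets the slat tail at row 43. The slat is straight under the guard and the force is about 6 N.

Call:
arm_command([
  [0, [0, 4, 0], 0],
  [0, [0, 8, 0], 0],
  [0, [0, 12, 0], 0],
  [0, [0, 16, 0], 0],
  [0, [0, 20, 0], 0],
  [0, [0, 24, 0], 0],
  [0, [0, 28, 0], 0],
  [0, [0, 32, 0], 0],
  [0, [0, 36, 0], 0],
  [0, [0, 40, 0], 0],
  [0, [0, 43, 0], 0],
  [0, [0, 46, 0], 0],
])

```text
clock: 13.85
eef_pos: [575.3, -15.6, 47.5]
eef_rot: [-3.087, 1.567, -3.041]
wrist_force: [-1.3, -5.5, -0.6]
finger_gap: 17.7
```

```bash
python3 -c "
from h import *
print(tpose())
import pickle
c=camera('top'); pickle.dump(c,open('top7.pkl','wb'));save('t7',cv2.resize(c['pixels'][190:260,140:260],None,fx=6,fy=6,interpolation=cv2.INTER_CUBIC))
c=camera('side'); pickle.dump(c,open('side7.pkl','wb')); save('s7',cv2.resize(c['pixels'][240:390,140:320],None,fx=4,fy=4,interpolation=cv2.INTER_CUBIC))
print(tpose())
"
```

```text
{'clk': 13.85, 'tr': array([-112.69,    0.35,   47.5 ]), 'jaw': np.float64(2.62), 'F': array([-5.47,  1.58, -0.62]), 'gap': 17.72, 'tilt': np.float64(0.19)}
{'clk': 13.95, 'tr': array([-112.42,    0.37,   47.42]), 'jaw': np.float64(2.63), 'F': array([-3.55,  1.37, -2.  ]), 'gap': 17.72, 'tilt': np.float64(0.2)}
```

View pics/t7.png

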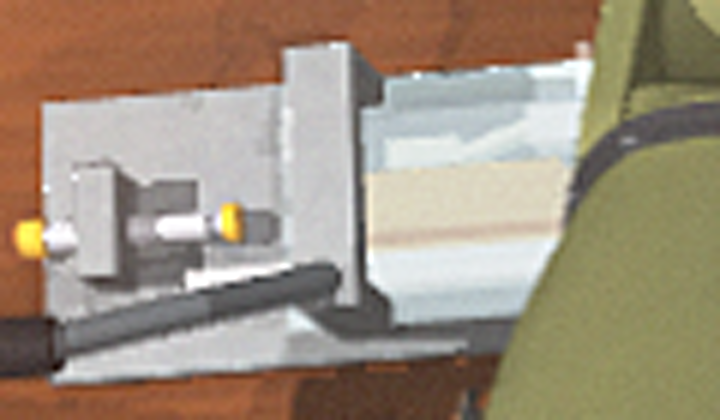

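View pics/s7.png

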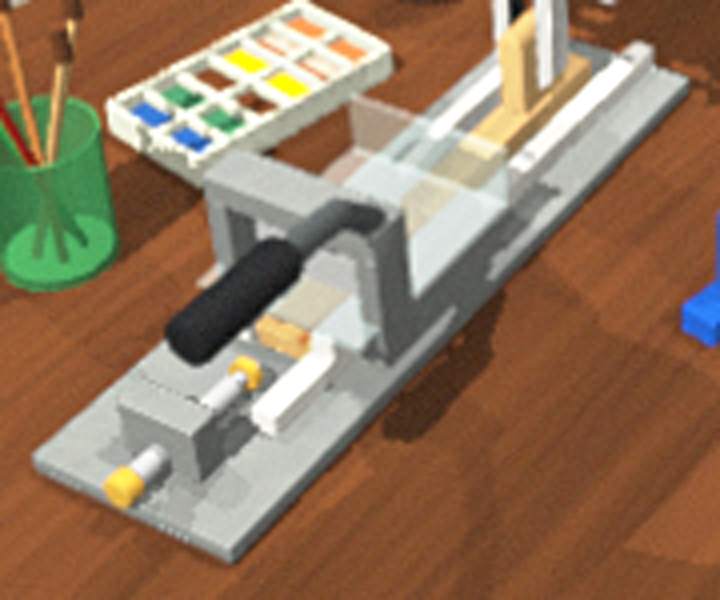

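```bash
python3 - <<'E'
from h import *
import pickle
c=pickle.load(open('side7.pkl','rb')); im=c["pixels"]
def t(P): P=P-O; return np.c_[P@D,P@N,P[:,2]].round(1)
save('s7z',cv2.resize(im[310:360,180:235],None,fx=11,fy=11,interpolation=cv2.INTER_NEAREST))
q=np.array([[258,322],[308,343],[303,355],[262,340]])/4+[140,240]
print("slat front top edge",t(onplane(c,q[:2],29)),"bottom",t(onplane(c,q[2:],15)))
hsv=cv2.cvtColor(im,cv2.COLOR_RGB2HSV)
m=((hsv[...,0]>15)&(hsv[...,0]<30)&(hsv[...,1]>150)&(hsv[...,2]>150)).astype(np.uint8)
n,l,st,ce=cv2.connectedComponentsWithStats(m)
for i in range(1,n):
    if 190<ce[i][0]<215 and 320<ce[i][1]<345 and st[i,4]>10:
        cn=np.argwhere(l==i)[:,::-1]; 
        # intersect with vertical plane trimmer y=0
        o,d=rays(c,cn); 
        for name,yy in(("y0",0),):
            s=(yy-(o-O)@N)/(d@N); P=o+d*s[:,None]; T=t(P); print(st[i],ce[i],T.min(0),T.max(0))
c=pickle.load(open('top7.pkl','rb'))
print(t(onplane(c,np.array([[240,222],[246,222]])/6+[140,190],25)))
E
```

```text
slat front top edge [[135.5 -17.5  29. ]
 [135.6  16.8  29. ]] bottom [[133.1   9.7  15. ]
 [134.5 -17.6  15. ]]
[198 330   7   7  23] [201.73913043 332.69565217] [159.9  -0.   15. ] [176.3  -0.   39.2]
[[164.2   1.6  25. ]
 [161.4   1.9  25. ]]
```

View pics/s7z.png

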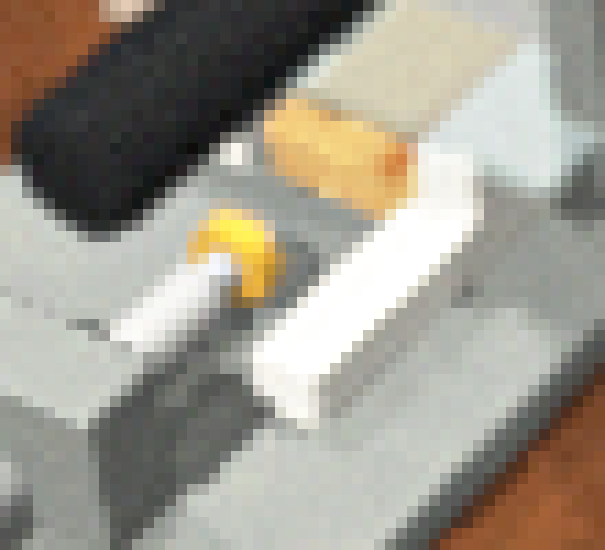

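The side view shows the slat's front face (205–217, 320–328 full-frame) about 26 mm short of the brass plunger (198–205, 330–336). I'll advance 18 mm, then creep.

Call:
arm_command([
  [0, [0, 3, 0], 0],
  [0, [0, 6, 0], 0],
  [0, [0, 9, 0], 0],
  [0, [0, 12, 0], 0],
  [0, [0, 14, 0], 0],
  [0, [0, 16, 0], 0],
  [0, [0, 17, 0], 0],
  [0, [0, 18, 0], 0],
])

```text
clock: 14.95
eef_pos: [574.3, 2.3, 47.5]
eef_rot: [-3.059, 1.567, -3.013]
wrist_force: [-0.7, -5.5, -0.6]
finger_gap: 18.0
```

```bash
python3 -c "
from h import *
print(tpose())
"
```

```text
{'clk': 14.95, 'tr': array([-94.74,   0.46,  47.47]), 'jaw': np.float64(2.63), 'F': array([-5.51,  0.96, -0.56]), 'gap': 18.03, 'tilt': np.float64(0.21)}
```

Call:
arm_command([
  [0, [0, 1, 0], 0],
  [0, [0, 2, 0], 0],
  [0, [0, 3, 0], 0],
  [0, [0, 4, 0], 0],
])

```text
clock: 15.45
eef_pos: [574.1, 6.0, 47.6]
eef_rot: [-2.935, 1.567, -2.889]
wrist_force: [-1.1, -6.2, -0.3]
finger_gap: 17.5
```

Call:
arm_command([
  [0, [0, 1, 0], 0],
  [0, [0, 2, 0], 0],
  [0, [0, 3, 0], 0],
])

```text
clock: 15.82
eef_pos: [573.9, 8.6, 47.6]
eef_rot: [-2.818, 1.567, -2.773]
wrist_force: [-1.6, -5.5, 0.2]
finger_gap: 17.6
```

Call:
arm_command([
  [0, [0, 1, 0], 0],
  [0, [0, 2, 0], 0],
])

```text
clock: 16.08
eef_pos: [573.8, 10.2, 47.7]
eef_rot: [-2.703, 1.566, -2.657]
wrist_force: [-0.4, -7.3, -0.5]
finger_gap: 17.7
```

Call:
arm_command([
  [0, [0, 1, 0], 0],
  [0, [0, 2, 0], 0],
])

```text
clock: 16.32
eef_pos: [573.7, 11.8, 47.8]
eef_rot: [-2.565, 1.566, -2.519]
wrist_force: [-0.9, -8.8, 0.8]
finger_gap: 17.6
```

Call:
arm_command([
  [0, [0, 1, 0], 0],
  [0, [0, 2, 0], 0],
])

```text
clock: 16.58
eef_pos: [573.7, 12.9, 48.0]
eef_rot: [-2.348, 1.565, -2.303]
wrist_force: [-0.9, -11.3, 0.9]
finger_gap: 17.0
```

```bash
python3 -c "
from h import *
print(tpose())
import pickle
c=camera('side'); pickle.dump(c,open('side8.pkl','wb')); save('s8',cv2.resize(c['pixels'][310:360,180:235],None,fx=11,fy=11,interpolation=cv2.INTER_NEAREST))
print(tpose())
c=camera('top'); pickle.dump(c,open('top8.pkl','wb'));save('t8',cv2.resize(c['pixels'][190:260,140:260],None,fx=6,fy=6,interpolation=cv2.INTER_CUBIC))
print(tpose())
"
```

```text
{'clk': 16.57, 'tr': array([-84.13,   0.58,  48.  ]), 'jaw': np.float64(2.59), 'F': array([-11.23,   1.41,   0.93]), 'gap': 17.02, 'tilt': np.float64(0.31)}
{'clk': 16.62, 'tr': array([-84.08,   0.57,  48.01]), 'jaw': np.float64(2.59), 'F': array([-7.97,  1.58,  0.56]), 'gap': 17.41, 'tilt': np.float64(0.31)}
{'clk': 16.68, 'tr': array([-84.07,   0.59,  48.  ]), 'jaw': np.float64(2.59), 'F': array([-9.22,  1.85, -0.25]), 'gap': 17.93, 'tilt': np.float64(0.31)}
```

View pics/s8.png

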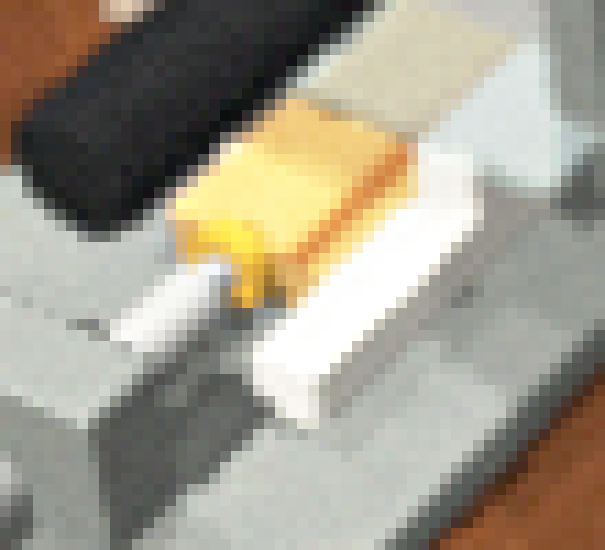

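View pics/t8.png

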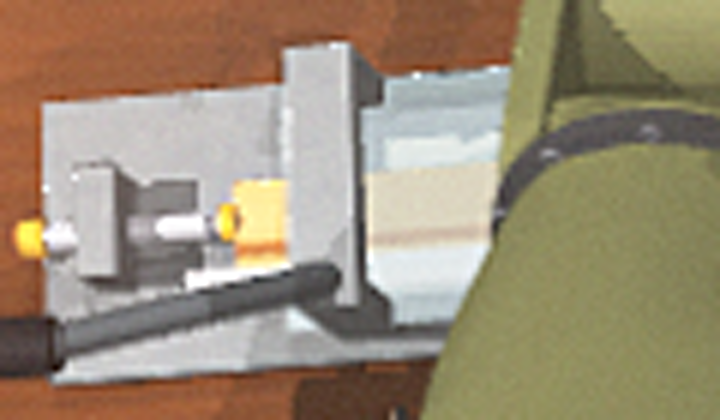

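The slat front now meets the brass cap in both views, at about crop (235,222) in the top one, and the cap has moved back about 2 mm. The force rose from 5.5 N to 9–11 N. One more millimetre, then hold.

Call:
arm_command([
  [0, [0, 1, 0], 0],
  [0, [0, 1.5, 0], 0],
  [0, [0, 1.5, 0], 0],
  [0, [0, 1.5, 0], 0],
])

```text
clock: 17.18
eef_pos: [573.7, 13.5, 48.2]
eef_rot: [-2.21, 1.564, -2.165]
wrist_force: [-1.2, -11.1, 0.5]
finger_gap: 18.1
```

```bash
python3 -c "
from h import *
print(tpose())
"
```

```text
{'clk': 17.18, 'tr': array([-83.55,   0.61,  48.15]), 'jaw': np.float64(2.58), 'F': array([-11.06,   1.72,   0.5 ]), 'gap': 18.08, 'tilt': np.float64(0.36)}
```

That's about 5.6 N above the feeding force, held, which fits roughly 3.5 mm of plunger travel. I'll draw the stick straight back.

Call:
arm_command([
  [0, [0, -1, 0], 0],
  [0, [0, -3, 0], 0],
  [0, [0, -6, 0], 0],
  [0, [0, -10, 0], 0],
  [0, [0, -14, 0], 0],
  [0, [0, -18, 0], 0],
])

```text
clock: 17.92
eef_pos: [574.5, -4.8, 48.3]
eef_rot: [-2.199, 1.565, -2.154]
wrist_force: [0.2, -0.4, -1.2]
finger_gap: 17.5
```

```bash
python3 -c "
from h import *
print(tpose(), goal(-350,0,48.5))
import pickle
c=camera('side'); pickle.dump(c,open('side9.pkl','wb')); save('s9',cv2.resize(c['pixels'][240:390,140:320],None,fx=4,fy=4,interpolation=cv2.INTER_CUBIC))
"
```

```text
{'clk': 17.93, 'tr': array([-101.87,    0.61,   48.29]), 'jaw': np.float64(2.57), 'F': array([-0.45, -0.15, -1.19]), 'gap': 17.51, 'tilt': np.float64(0.36)} (array([   1.04, -248.13,    0.94]), np.float64(-0.08))
```

View pics/s9.png

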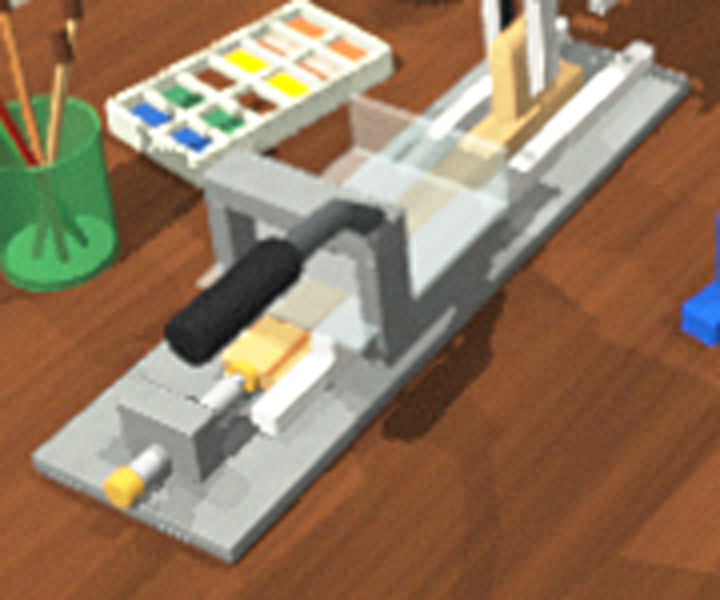

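The slat's front end still sits against the plunger (245,372) after the stick backed off. I'll continue withdrawing until the stick is clear of the bed.

Call:
arm_command([
  [0, [-0.5, -10, 0], 0],
  [0, [-1, -30, 0.1], 0],
  [0, [-1, -55, 0.2], 0],
  [0, [-1, -80, 0.3], 0],
  [0, [-1, -107, 0.4], 0],
  [0, [-1, -135, 0.5], 0],
  [0, [-1, -165, 0.6], 0],
  [0, [-1, -195, 0.7], 0],
  [0, [-1, -225, 0.8], 0],
  [0, [-1, -255, 0.9], 0],
  [0, [-1, -275, 1], 0],
  [0, [-1, -283, 1], 0],
])

```text
clock: 19.48
eef_pos: [587.8, -289.2, 50.6]
eef_rot: [-2.204, 1.564, -2.16]
wrist_force: [-0.2, -0.3, -0.8]
finger_gap: 17.7
```

```bash
python3 -c "
from h import *
print(tpose(), goal(-385,0,31.4))
import pickle
c=camera('side'); save('s10',c['pixels'])
c=camera('wrist'); save('w10',c['pixels']);pickle.dump(c,open('w10.pkl','wb'))
print(tpose(), goal(-385,0,31.4))
"
```

```text
{'clk': 19.48, 'tr': array([-386.57,    0.43,   50.6 ]), 'jaw': np.float64(2.49), 'F': array([-0.26,  0.18, -0.77]), 'gap': 17.7, 'tilt': np.float64(0.36)} (array([19.19,  1.67,  0.49]), np.float64(-0.16))
{'clk': 19.57, 'tr': array([-3.8566e+02,  2.2000e-01,  5.0590e+01]), 'jaw': np.float64(2.53), 'F': array([ 0.81, -0.19, -2.19]), 'gap': 17.67, 'tilt': np.float64(0.37)} (array([19.19,  0.76,  0.29]), np.float64(-0.12))
```

View pics/s10.png

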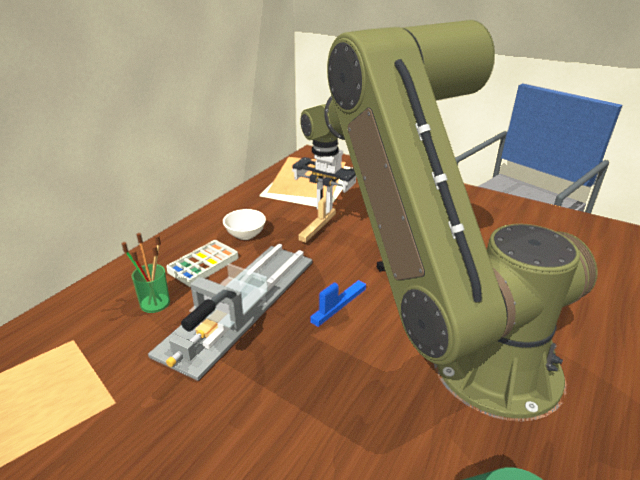

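View pics/w10.png

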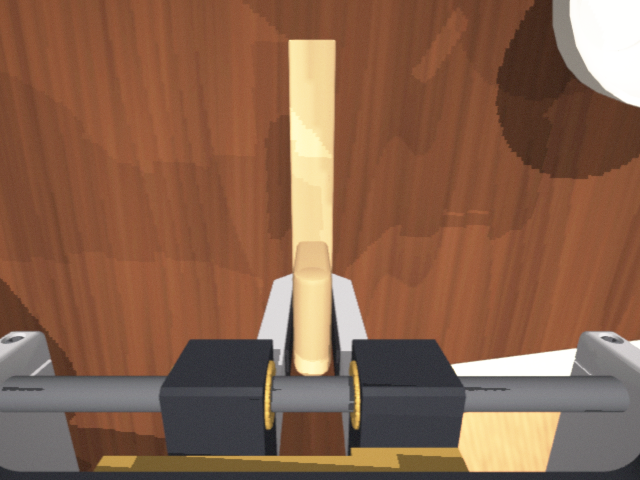

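The stick is clear of the bed and has not shifted in the grip: its nose is still at row 41. The floor below it is free, so I'll set it down.

Call:
arm_command([
  [0, [6, 0, 0], 0],
  [0, [12, 0, 0], 0],
  [0, [15, 0, 0], 0],
  [0, [17, 0, 0], 0],
  [0, [18, 0, 0], 0],
  [0, [19, 0, 0], 0],
  [0, [19.3, 0, 0], 0],
  [0, [19.3, 0, 0], 0],
])

```text
clock: 20.58
eef_pos: [588.0, -288.4, 31.5]
eef_rot: [-2.172, 1.565, -2.128]
wrist_force: [-1.1, -0.2, -0.0]
finger_gap: 17.8
```

```bash
python3 -c "
from h import *
print(tpose())"
```

```text
{'clk': 20.57, 'tr': array([-3.8584e+02,  2.0000e-01,  3.1490e+01]), 'jaw': np.float64(2.52), 'F': array([-0.17,  1.14, -0.04]), 'gap': 17.82, 'tilt': np.float64(0.36)}
```

Call:
arm_command([
  [0, [0.3, 0, 0], 0],
  [30, [0.3, 0, 0], 0],
  [50, [0.3, 0, 0], 0],
  [60, [0.3, 0, 0], 0],
  [60, [0.3, 0, 0], 0],
  [60, [0.3, 0, 0], 0],
  [60, [0.3, 0, 0], 0],
])

```text
clock: 21.45
eef_pos: [588.0, -288.5, 31.2]
eef_rot: [-2.169, 1.565, -2.125]
wrist_force: [-0.1, -0.8, 0.2]
finger_gap: 60.3
```

Call:
arm_command([
  [60, [-10, 0, 0], 0],
  [60, [-35, 0, 0], 0],
  [60, [-65, 0, 0], 0],
  [60, [-95, 0, 0], 0],
  [60, [-125, 0, 0], 0],
  [60, [-150, 0, 0], 0],
  [60, [-160, 0, 0], 0],
  [60, [-160, 0, 0], 0],
])

```text
clock: 22.45
eef_pos: [588.6, -287.6, 191.5]
eef_rot: [-2.061, 1.564, -2.017]
wrist_force: [-0.3, -0.6, 0.4]
finger_gap: 60.1
```

```bash
python3 - <<'E'
from h import *
import pickle
for n in ('top','side','wrist'):
    c=camera(n); save(n+'11',c['pixels']); pickle.dump(c,open(n+'11.pkl','wb'))
c=pickle.load(open('top11.pkl','rb'));save('t11c',cv2.resize(c['pixels'][190:260,140:260],None,fx=6,fy=6,interpolation=cv2.INTER_CUBIC))
c=pickle.load(open('side11.pkl','rb'));save('s11c',cv2.resize(c['pixels'][180:390,140:400],None,fx=2.8,fy=2.8,interpolation=cv2.INTER_CUBIC))
save('s11z',cv2.resize(c['pixels'][310:360,180:235],None,fx=11,fy=11,interpolation=cv2.INTER_NEAREST))
print(tpose())
E
```

```text
{'clk': 22.6, 'tr': array([-3.8484e+02, -4.0000e-02,  1.8997e+02]), 'jaw': np.float64(2.52), 'F': array([-0.13, -0.22, -0.64]), 'gap': 60.14, 'tilt': np.float64(0.38)}
```

View pics/t11c.png

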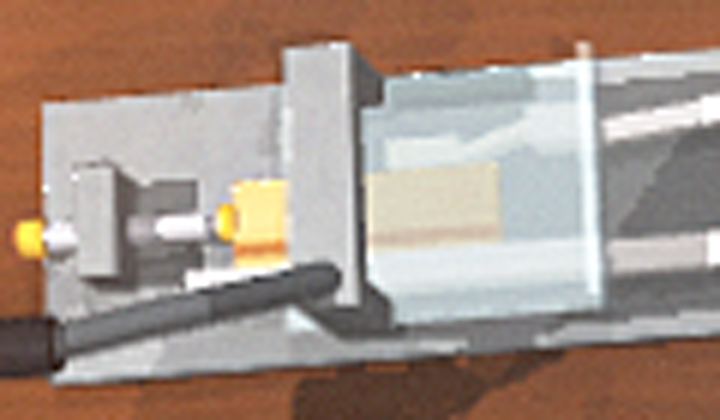

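View pics/s11c.png

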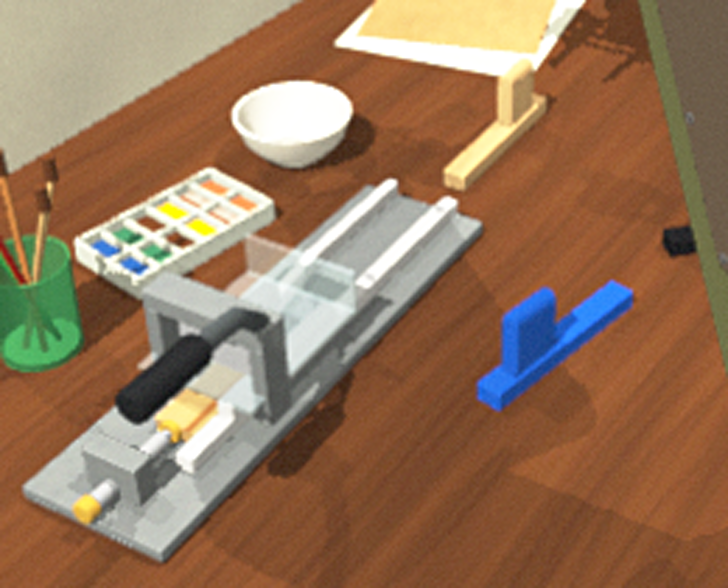

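View pics/wrist11.png

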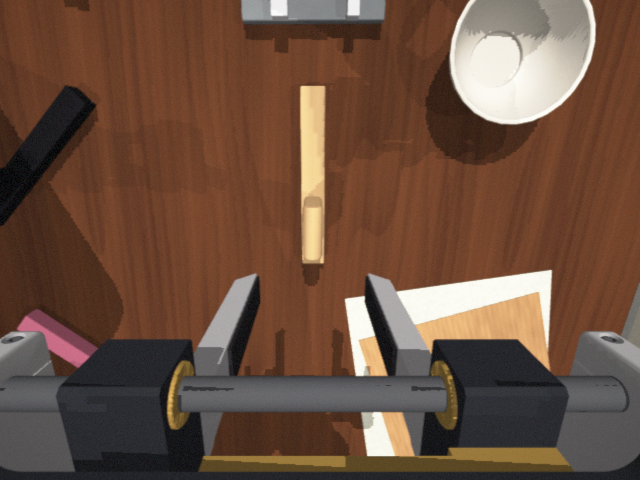

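View pics/s11z.png

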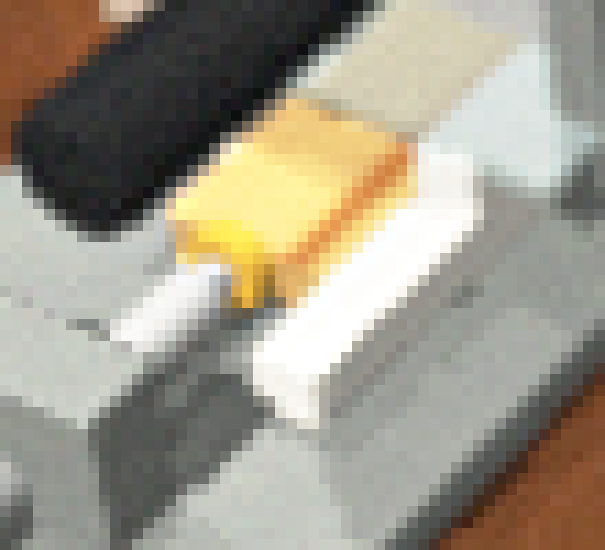

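The slat is under the guard with its front on the brass cap, at crop (235,222). The stick stands upright on its sole, clear of the bed. I'll do one numeric check of cap displacement, tail depth, slat angle and obstacle motion before handing in.

```bash
python3 - <<'E'
from h import *
import pickle
def t(P): P=P-O; return np.c_[P@D,P@N,P[:,2]].round(1)
def cap(c):
    hsv=cv2.cvtColor(c["pixels"],cv2.COLOR_RGB2HSV).astype(int)[215:245,150:200]
    m=(hsv[...,0]>15)&(hsv[...,0]<30)&(hsv[...,1]>150)
    yx=np.argwhere(m); return yx.mean(0)[::-1]+[150,215], len(yx)
# left edge of brass cap (screw side) sub-pixel: saturation profile on rows 225-229
for n in ("top0","top7","top8","top11"):
    c=pickle.load(open(n+".pkl","rb")); h=cv2.cvtColor(c["pixels"],cv2.COLOR_RGB2HSV).astype(int)
    print(n,h[225:229,170:186,1].mean(0).round().astype(int))
c=pickle.load(open("top11.pkl","rb"))
q=np.array([[500,162],[499,240],[370,176],[370,246]])/6+[140,190]
T=t(onplane(c,q,29)); print("tail corners/edges",T)
print("edge angles",np.arctan2(T[0,1]-T[2,1],T[0,0]-T[2,0])+0, np.arctan2(T[1,1]-T[3,1],T[1,0]-T[3,0]))
a=pickle.load(open("top0.pkl","rb"))["pixels"].astype(int);b=c["pixels"].astype(int)
d=np.abs(a-b).max(2); print("obstacle region mean diff, n>60:",d[125:178,165:350].mean(),(d[125:178,165:350]>60).sum())
w=pickle.load(open("wrist11.pkl","rb")); print("stick nose", t(onplane(w,[[301,87],[325,87]],18)))
E
```

```text
top0 [  4   4   4   3  12  14  10 174 170 182 102  14   6   5   6  11]
top7 [  6   4   4   3   9  12   9 172 168 182 105  12   8   4   7   8]
top8 [  4   5   4   3  10  14  72 176 176 130 101  88  90  92  91  90]
top11 [  5   4   4   3  12  18  88 176 170 120  82  88  89  89  90  91]
tail corners/edges [[ 43.9 -15.4  29. ]
 [ 45.9  20.   29. ]
 [103.  -13.7  29. ]
 [104.2  18.1  29. ]]
edge angles -3.1128357777068723 3.1090141328735292
obstacle region mean diff, n>60: 6.069352371239163 0
stick nose [[-257.3   11.2   18. ]
 [-257.3  -11.5   18. ]]
```

```bash
python3 -c "
from h import *
print(sign_off())"
```

```text
the job is handed in; nothing more can be done
None
```

I gripped the plywood stick by its fin and fed the slat through the mouth and past the shoe with the stick's nose. Contact with the plunger showed as a rise from about 5.5 N to 11 N at the wrist, so roughly 5.6 N on the stop, held for about 0.6 s. I then drew the stick straight back, set it on the bench and handed the job in at about 22.6 s; no verdict was reported.

The last checks before handing in showed:
- **Slat:** it is still on the brass cap. The cap is pushed in about 1.5–3 mm in the top view, while the arm's travel suggested about 3.5 mm. The tail is about 44 mm inside the mouth. The slat is within about 3 mm of centre; its two long edges read +0.03 and -0.03 rad, so it is straight on average.
- **Stick:** it stands upright on its sole, released, with its nose about 57 mm clear of the bed.
- **Bowl, paint box and brush jar:** the pictures show no change from the start.

The final force on the plunger was not measured directly, only judged from how far the cap stayed pushed in. No check failed.

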